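Set a pot thermometer to its depth mark and lock its cam lever

TASK

The probe thermometer on the red pot has slid down to the bottom. Take its yellow cam lever, which stands open, lift the thermometer's carriage by it until the carriage's top edge is level with the lower edge of the red marker band on the bar (without pushing the band along), then swing the lever fully shut while you hold the carriage at the mark, and finish still gripping the shut lever. Do not disturb the kettle or the other things standing about.

Things in the scene. Friction and masses are not known exactly. Their poses are not given: they have to be found in the camera images.
- pot: red enamelled casserole, 248 mm across, 114 mm high, standing on one of the two front burners (place and yaw vary; it cannot be pushed along). Origin: centre of its underside, 30 mm above the work surface. z up; its loop handles point to its +y and -y (390 mm overall). A thermometer holder is clipped on its rim at its +x side.
- bar_top (a point): top end, on the axis, of the upright flat steel bar (8 x 18 mm) of the holder, 142 mm from the pot's centre along the pot's +x, about 0.31 above the work surface; the carriage slides up and down it. Axes as the pot's.
- carriage (a joint): height of the thermometer's carriage on the bar in m: 0 = at the bottom, where it starts; grows upward, to 0.10. The carriage (dark steel block 40 mm high, with a probe and a dial over the pot; 0.25 to 0.4 kg with its lever) slides freely and sinks under its own weight unless held up or locked by the cam lever.
- carriage_top (a point): centre of the carriage's top edge, on the bar's axis. Axes as the pot's.
- mark_edge (a point): centre of the lower edge of the red marker band on the bar (15 x 25 mm, 10 mm high), on the bar's axis, 20 to 65 mm above the carriage's top edge at the start. The band holds by friction (about 3 N): the carriage stops against it, and pushes it along if forced.
- cam_lever (a joint): angle of the cam lever in rad about its upright pivot on the carriage: 0 = shut, against its stop (lever points to the pot's -y), 1.5 = wide open (points to the pot's +x, away from the pot). Seen from above it shuts clockwise. It stays where it is left; over the last 1.2 rad the cam presses on the bar and locks the carriage (3 to 6 N at the grip).
- lever_pivot (a point): pivot axis of the cam lever, at the lever's mid-height, on the carriage: 14 mm from the bar's axis towards the pot's +x. Axes as the pot's.
- lever_grip (a point): middle of the lever's yellow grip: an upright blade 12 mm thick, 50 mm long, 26 mm high, pinched from above on its broad sides. The point's y axis runs along the lever towards the pivot, x across the blade. At joint angle q it lies at the pivot plus (0.004, -0.078, 0) of the pot's frame turned by q about z.
- kettle: black whistling kettle, about 220 x 262 x 193 mm, standing on the other front burner; leave alone. Origin: centre of its underside.
- salt_shaker: white salt shaker, 44 mm across, 90 mm high, on the range between the burners; leave alone. Origin: centre of its underside.
- kitchen_timer: round red and white kitchen timer, 67 mm across, 56 mm high, at the back of the range; leave alone. Origin: centre of its underside.
- mug: white mug with handle, 89 mm across, 98 mm high, on the wooden worktop at the right; leave alone. Origin: near the centre of its underside.

How it is judged:
On the way, in this order (a step that is already met when the one before it is completed fails the run):
1. the carriage is lifted to the mark with the lever still open (z of mark_edge in the frame of carriage_top between -0.003 and 0.006 m and value of joint cam_lever above 1 rad), for 0.2 s.
2. the lever is swung shut with the carriage at the mark (z of mark_edge in the frame of carriage_top between -0.003 and 0.006 m and value of joint cam_lever below 0.12 rad), for 0.2 s.
At the end, for the whole second after the job is handed in: the carriage's top edge is level with the red band's lower edge (up to 6 mm below, 3 mm above), the band has moved under 4 mm, the cam lever is shut (under 0.12 rad) and its blade is still gripped between the fingers (over 3 N, tool point within 10 mm of the blade's middle plane) (all of step 2 and value of joint carriage above 0.015 m and distance of mark_edge from where it was at the start of the episode below 0.004 m and contact force between the fingers and cam_lever above 3 N and x of the grasp point in the frame of lever_grip between -0.01 and 0.01 m); the arm keeps its last pose, push and grip.
It fails at once if the lever is swung shut while the carriage is away from the mark (value of joint cam_lever below 0.8 rad and (z of mark_edge in the frame of carriage_top above 0.01 m or z of mark_edge in the frame of carriage_top below -0.006 m)).
It fails at once if the red band is pushed along the bar (distance of mark_edge from where it was at the start of the episode above 0.006 m).
It fails at once if the kettle, salt shaker, timer or mug is disturbed (distance of any of kettle, salt_shaker, kitchen_timer, mug from where it was at the start of the episode above 0.03 m).
It also fails if it takes over 40 s, if anything falls off the work surface, if the arm or the gripper's body presses on something with over 40 N, if the wrist force passes 120 N, or if a joint passes its speed limit or range.

ROBOT

A 6-joint arm with a two-finger parallel gripper is mounted at the origin on a cart in front of the work surface, level with it; the furniture and walls round the work are solid. World frame = base frame: x ahead of the robot, y to its left, z up, the work surface at z = 0. Lengths are in m, angles in rad, forces in N, time in s.
With the tool pointing down it reaches from about 0.375 to 0.75 m from the base axis. Payload 9 kg.
Tool frame: the origin (TCP) lies between the finger pads, 19 mm behind the fingertips; this is the grasp point; z points along the fingers, y is the line along which they close (so a half turn about z gives the same grasp; the last joint's range is limited). The gripper opens to 85 mm and grips with 20 to 120 N. Pads are 22 mm wide; open, the fingers measure 114 mm over their backs; the gripper's body (76 mm by 85 mm) begins 54 mm behind the grasp point. The pads swing forward as they close: fully open they stand 13 mm farther back than shut.
Start: joints at [-1.328, 0.104, 0.097, 1.564, 0, 1.353], TCP at [0.267, -0.537, 0.25] pointing down, gripper open.
Joint ranges: [-2.99, 2.99], [-0.84, 1.86], [-1.1, 1.16], [-1.84, 2.11], [-1.51, 1.56], [-3.14, 3.14]. Speed limits (rad/s): [2.22, 2.22, 2.57, 3.14, 3.14, 3.14].

INTERFACE

Orientations are given as a rotation vector (axis times angle).
In Python, from rig import monitor, imaging, workorder gives the robot as it stands.
- The arm moves only by the shell command python3 -m inch [FORCE], which reads ROWS from standard input. ROWS is a JSON list of rows, 1 to 10 of them, each an object with the fields finger_gap (the opening from 0.0 (shut) to 1.0 (fully open)), pos (a list: dx, dy, dz in normalised numbers (1 is 0.8 m)), rot (a list: a rotation vector rx, ry, rz in parts of the range, where 1.0 means 2 pi rad); a field left out counts as zero (the opening has to be given); each row is the pose to reach, as a shift and turn from the pose commanded when the command began, along the tool's axes at that moment; what a row does not reach only later rows make up. A row lasts 1/10 s, in which the tool goes at most 0.05 m and 0.15 rad, less where a joint would pass 70% of its speed; a pose out of reach is approached as far as the arm can. The fingers move at their own pace and stop on an object; FORCE is the grip in N (left out, the last holds). Time passes only in rows, so rows that do not move let the fingers close. It prints the time, the measured TCP pose, the force, the opening and the grip force at its end. No shift or turn number may pass 1 either way. Input that does not fit is refused with a message, and nothing moves.
- monitor.sense(): the state, without advancing time (a new reading comes with each control period).
- imaging.capture(name): name is "side" or "top"; returns a dict with "image" (400x640x3 uint8, red, green, blue), "intrinsics" (3x3 intrinsics, pixels), "T" (4x4, takes a point from camera to world coordinates). Camera axes: x right, y down, z forward; pixel columns grow to the right and rows downward; lengths in m; the calibration is good to about 2 mm. A picture is of the moment at which its call begins. There is no depth.
- workorder.finish_job(): hands the job in; it is judged then, once.
Trained networks look in the newest picture that a camera, given by its name, has taken for a name from the list of things; names that differ only in an ending like _2 or _b are one class to them, and where a whole thing is asked for, a point or a joint stands for the part that bears it (a point fixed in the world has none). Each returns a list of dicts, best first, with "p" (0 to 1); they miss things now and then, are a little off and sometimes report something else, mostly with a low value. They report only what shows in the picture. A call takes as long as a camera call.
- imaging.search_frame(thing, camera): "extent" ([left, top, right, bottom] in pixels, round what is visible of it).
- imaging.cut_out(thing, camera): "mask" (400x640 bool, what is visible of it) and "extent" ([left, top, right, bottom] in pixels, round what is visible of it).
- imaging.mark_of(thing, camera): "xy" ([column, row] in pixels: a listed point, or the origin of a listed thing).
The state is a dict: "time": time; "joint_pos": joint angles; "joint_vel": joint speeds; "effort": joint torques, N m; "tcp_pos": TCP position; "eef_rot": TCP orientation; "ft_force": force on the tool from outside, world axes, zero at the start; "wrist_torque": the same for the moment, N m; "gripper_width": opening from 0.0 (shut) to 1.0 (fully open); "grasp_force": force on a finger pad.
Only numpy, scipy, OpenCV 4.12 (cv2) and the standard library are available. Lean on these libraries where they do the work, as an engineer would, in place of code of your own. Each camera call takes 0.05 s, during which the arm holds its last target. There are 200 camera calls.

## Working session

There is one attempt and no reset: what is moved stays moved. The work goes in short steps, Python scripts to look and compute and a shell command to move; the robot and the scene stay as the last step left them, time stands still between calls to the robot, and variables do not carry over. Pictures are saved under pics/ and viewed, at most 10 in all, crops included, and the job is handed in when it is done.

```bash
mkdir -p pics; ls
cat > h.py <<'E'
from rig import monitor, imaging, workorder
import numpy as np, cv2
from scipy.spatial.transform import Rotation as R
def ray(c,xy):
    d=np.linalg.inv(c['intrinsics'])@np.array([xy[0],xy[1],1.]); d=c['T'][:3,:3]@d
    return c['T'][:3,3],d/np.linalg.norm(d)
def tri(cs,xys):
    A=np.zeros((3,3));b=np.zeros(3)
    rs=[ray(c,x) for c,x in zip(cs,xys)]
    for o,d in rs:
        P=np.eye(3)-np.outer(d,d);A+=P;b+=P@o
    p=np.linalg.solve(A,b)
    return p,[round(float(np.linalg.norm(np.cross(p-o,d))),4) for o,d in rs]
def proj(c,p):
    q=np.linalg.inv(c['T'])@np.append(p,1); q=c['intrinsics']@q[:3]; return q[:2]/q[2]
E
python3 - <<'E'
from h import *
cs={n:imaging.capture(n) for n in('side','top')}
for n,c in cs.items():
    cv2.imwrite(f'pics/{n}0.png',c['image'][:,:,::-1]); print(n,c['T'].round(3).tolist(),c['intrinsics'][0,0])
for t in ['pot','bar_top','carriage_top','mark_edge','lever_pivot','lever_grip','kettle','salt_shaker']:
    r={n:imaging.mark_of(t,n) for n in cs}
    print(t,{n:[(np.round(x['xy'],1).tolist(),round(x['p'],2)) for x in v[:2]] for n,v in r.items()})
    if all(r.values()):
        p,e=tri(list(cs.values()),[r[n][0]['xy'] for n in cs]);print('   ',p.round(4),e)
s=monitor.sense();print(s['tcp_pos'],s['eef_rot'],s['time'])
E
```

```text
pics
side [[-0.963, -0.148, 0.227, 0.306], [-0.271, 0.485, -0.832, 0.839], [0.013, -0.862, -0.507, 0.787], [0.0, 0.0, 0.0, 1.0]] 491.85020939764297
top [[0.002, -0.982, 0.19, 0.332], [-1.0, -0.004, -0.007, -0.156], [0.008, -0.19, -0.982, 1.465], [0.0, 0.0, 0.0, 1.0]] 503.66257588380853
pot {'side': [([365.1, 245.8], 0.93)], 'top': [([205.8, 273.5], 0.57)]}
    [0.4067 0.1107 0.2526] [0.0023, 0.0023]
bar_top {'side': [([314.8, 139.1], 0.8), ([227.4, 281.5], 0.72)], 'top': [([330.3, 192.2], 0.93)]}
    [ 0.5896 -0.1854  0.3155] [0.0005, 0.0005]
carriage_top {'side': [([314.4, 186.6], 0.95)], 'top': [([330.6, 204.5], 0.95)]}
    [ 0.5881 -0.1892  0.1852] [0.0014, 0.0014]
mark_edge {'side': [([313.1, 167.8], 0.56), ([227.8, 282.3], 0.51)], 'top': [([330.0, 197.8], 0.38)]}
    [ 0.5929 -0.1865  0.2387] [0.0002, 0.0002]
lever_pivot {'side': [([306.8, 192.9], 0.8)], 'top': [([331.1, 203.2], 0.64)]}
    [ 0.602  -0.1901  0.1627] [0.0073, 0.0073]
lever_grip {'side': [([280.0, 186.4], 0.68)], 'top': [([327.5, 172.3], 0.45)]}
    [ 0.6765 -0.1813  0.1755] [0.0011, 0.0011]
kettle {'side': [([346.1, 348.9], 0.76), ([317.2, 165.3], 0.56)], 'top': [([204.6, 271.3], 0.75)]}
    [0.4233 0.1621 0.0345] [0.0001, 0.0001]
salt_shaker {'side': [([291.4, 290.2], 0.6)], 'top': [([267.9, 208.6], 0.61)]}
    [ 0.6021 -0.0099 -0.0012] [0.0085, 0.0085]
[ 0.26681868 -0.53745075  0.25003164] [3.05845246e+00 7.17419564e-01 2.52738235e-05] 0.9
```

Run:
```python
import cv2
a=cv2.imread('pics/side0.png');b=cv2.imread('pics/top0.png')
cv2.imwrite('pics/sidec.png',cv2.resize(a[110:310,200:440],None,fx=3,fy=3,interpolation=2))
```

```text
(no output)
```

View pics/top0.png

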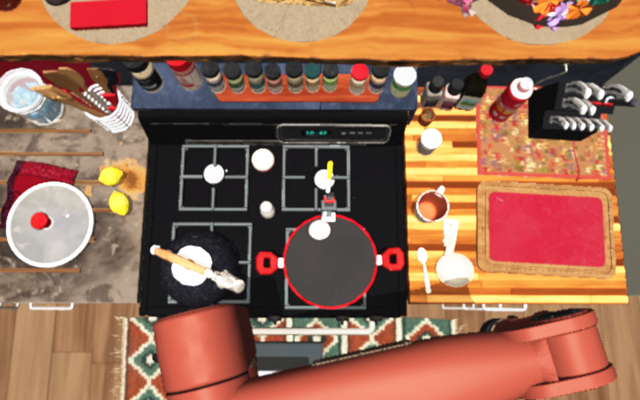

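View pics/sidec.png

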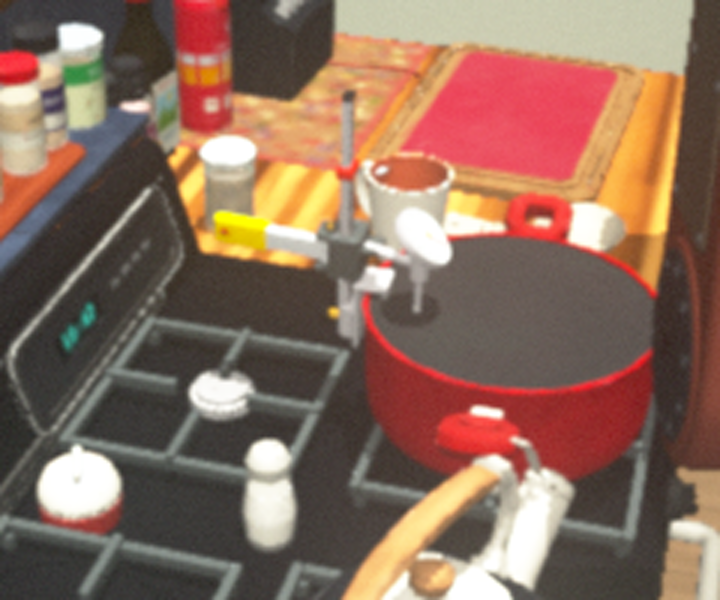

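The top view shows the pot at about (331,261), with the open lever pointing up the image to a yellow grip at about (330,170). In the side crop the yellow blade is at about (280,187) in full-frame pixels, and the red band at about (315,167) is clear of the carriage top at about (314,184). The network's "pot" hits are on the kettle, so I'll ignore them and refine the grip by colour.

```bash
cat >> h.py <<'E'
def blob(c,lo,hi,win):
    h=cv2.cvtColor(c['image'],cv2.COLOR_RGB2HSV); m=cv2.inRange(h,lo,hi); w=np.zeros_like(m); l,t,r,b=win; w[t:b,l:r]=m[t:b,l:r]
    ys,xs=np.nonzero(w); return np.array([xs.mean(),ys.mean()]),len(xs),(xs.min(),ys.min(),xs.max(),ys.max())
E
python3 - <<'E'
from h import *
s=imaging.capture('side');t=imaging.capture('top')
Y=((20,130,100),(35,255,255))
a=blob(s,*Y,(262,170,300,205));b=blob(t,*Y,(315,150,345,190));print(a,b)
g,e=tri([s,t],[a[0],b[0]]);print('grip',g.round(4),e)
RD=((0,120,60),(8,255,255))
a=blob(s,*RD,(305,160,325,176));b=blob(t,*RD,(320,190,340,206));print(a,b)
p,e=tri([s,t],[a[0],b[0]]);print('band',p.round(4),e)
for n in['bar_top','mark_edge','carriage_top','lever_grip','lever_pivot']:
    print(n,[[(np.round(x['xy'],1).tolist(),round(x['p'],2)) for x in imaging.mark_of(n,k)[:1]] for k in('side','top')])
st=monitor.sense(); Rm=R.from_rotvec(st['eef_rot']).as_matrix()
print(Rm.round(3).tolist())
tgt=np.array([g[0],g[1],0.37]); print('tool shift',(Rm.T@(tgt-st['tcp_pos'])).round(4))
v=cv2.resize(s['image'][150:210,260:340,::-1],None,fx=9,fy=9,interpolation=0);cv2.imwrite('pics/z1.png',v)
E
```

```text
(array([282.49299065, 183.13317757]), 428, (np.int64(262), np.int64(170), np.int64(299), np.int64(197))) (array([329.68131868, 168.04395604]), 91, (np.int64(327), np.int64(160), np.int64(333), np.int64(178)))
grip [ 0.6791 -0.1882  0.183 ] [0.0058, 0.0058]
(array([313.30909091, 165.52727273]), 55, (np.int64(305), np.int64(160), np.int64(324), np.int64(169))) (array([328.66666667, 199.70588235]), 51, (np.int64(323), np.int64(196), np.int64(334), np.int64(202)))
band [ 0.5889 -0.1826  0.2467] [0.0023, 0.0023]
bar_top [[([317.2, 143.4], 0.67)], [([330.3, 191.1], 0.71)]]
mark_edge [[([315.8, 164.2], 0.52)], [([333.7, 200.8], 0.44)]]
carriage_top [[([311.1, 186.7], 0.82)], [([328.0, 200.7], 0.83)]]
lever_grip [[([276.4, 187.6], 0.71)], [([329.6, 171.0], 0.53)]]
lever_pivot [[([308.5, 189.5], 0.81)], [([328.8, 201.6], 0.75)]]
[[0.896, 0.445, 0.0], [0.445, -0.896, -0.0], [-0.0, 0.0, -1.0]]
tool shift [ 0.5245 -0.1295 -0.12  ]
```

View pics/z1.png

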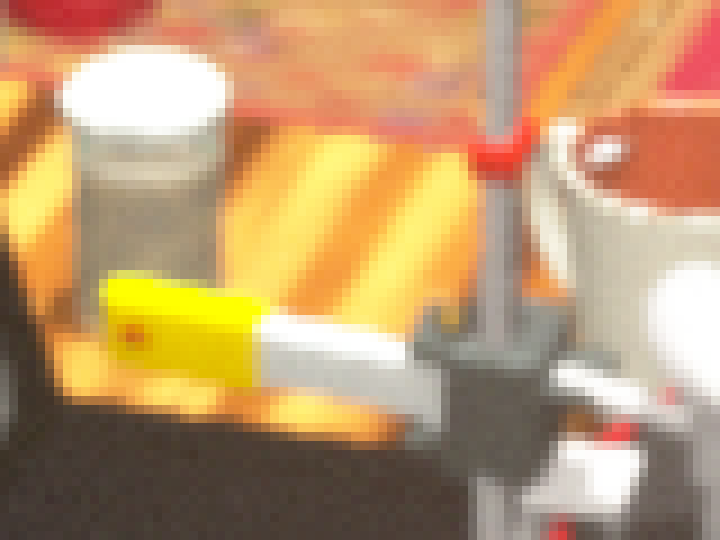

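The crop shows the blade centred at about full-frame (280,186.7), the bar axis at column 315.7, the band's front lower edge at row ~169.5 and the carriage's top face around row 187.

Run:
```python
from h import *
from scipy.optimize import least_squares
s=imaging.capture('side');t=imaging.capture('top')
def f(g): return np.r_[proj(s,g)-[280,186.5],proj(t,g+[0,0,.013])-[329.7,168.7]]
r=least_squares(f,[.68,-.188,.178]);print(r.x.round(4),r.fun.round(1))
b=np.array([.590,-.187])
for z in(.18,.185,.19,.195,.23,.235,.24,.245,.31):print(z,proj(s,[*b,z]).round(1),proj(t,[*b,z]).round(1))
```

```text
[ 0.6812 -0.1874  0.1718] [-0.5 -0.1  0.1  0.6]
0.18 [314.  188.8] [329.6 203.7]
0.185 [314.  187.1] [329.7 203.3]
0.19 [314.  185.3] [329.7 202.9]
0.195 [314.  183.6] [329.8 202.5]
0.23 [314.2 171. ] [330.1 199.7]
0.235 [314.2 169.2] [330.2 199.3]
0.24 [314.2 167.4] [330.2 198.9]
0.245 [314.3 165.5] [330.3 198.5]
0.31 [314.6 140.9] [331.  192.8]
```

Careful with the scale: shifts go in shares of 0.8 m and turns go in shares of 2 pi rad. That gives: 0.33 m is 0.4125, 0.29 m is 0.3625, -1.35 rad is -0.2149.

```bash
echo '[{"finger_gap":1, "pos":[0, 0, -0.0375]}, {"finger_gap":1, "pos":[0.025, 0, -0.0875], "rot":[0, 0, -0.0239]}, {"finger_gap":1, "pos":[0.0625, 0, -0.1375], "rot":[0, 0, -0.0477]}, {"finger_gap":1, "pos":[0.1125, -0.025, -0.1625], "rot":[0, 0, -0.0716]}, {"finger_gap":1, "pos":[0.1625, -0.0375, -0.1625], "rot":[0, 0, -0.0955]}, {"finger_gap":1, "pos":[0.2125, -0.05, -0.1625], "rot":[0, 0, -0.1194]}, {"finger_gap":1, "pos":[0.2625, -0.0625, -0.1625], "rot":[0, 0, -0.1432]}, {"finger_gap":1, "pos":[0.3125, -0.075, -0.1625], "rot":[0, 0, -0.1671]}, {"finger_gap":1, "pos":[0.3625, -0.0875, -0.1625], "rot":[0, 0, -0.191]}, {"finger_gap":1, "pos":[0.4125, -0.1, -0.1625], "rot":[0, 0, -0.2149]}]' | python3 -m inch 20
```

```text
time: 2.6
tcp_pos: [0.528, -0.3177, 0.3801]
eef_rot: [1.932, 2.477, -0.0]
ft_force: [0.6, -0.2, -0.2]
gripper_width: 1.002
grasp_force: 0.0
```

To row units: 0.18 m is 0.225, 0.15 m is 0.1875, -1.3 rad is -0.2069.

```bash
echo '[{"finger_gap":1, "pos":[0.0125, 0.0375, 0], "rot":[0, 0, -0.0239]}, {"finger_gap":1, "pos":[0.025, 0.075, 0], "rot":[0, 0, -0.0477]}, {"finger_gap":1, "pos":[0.0375, 0.1125, 0], "rot":[0, 0, -0.0716]}, {"finger_gap":1, "pos":[0.0563, 0.15, 0], "rot":[0, 0, -0.0955]}, {"finger_gap":1, "pos":[0.075, 0.1875, 0], "rot":[0, 0, -0.1194]}, {"finger_gap":1, "pos":[0.0938, 0.225, 0], "rot":[0, 0, -0.1432]}, {"finger_gap":1, "pos":[0.1125, 0.225, 0], "rot":[0, 0, -0.1671]}, {"finger_gap":1, "pos":[0.1125, 0.225, 0], "rot":[0, 0, -0.191]}, {"finger_gap":1, "pos":[0.1125, 0.225, 0], "rot":[0, 0, -0.2069]}, {"finger_gap":1, "pos":[0.1125, 0.225, 0], "rot":[0, 0, -0.2069]}]' | python3 -m inch
python3 - <<'E'
from h import *
st=monitor.sense(); Rm=R.from_rotvec(st['eef_rot']).as_matrix()
print(Rm.round(3).tolist(),st['joint_pos'].round(3) if hasattr(st['joint_pos'],'round') else st['joint_pos'])
print((Rm.T@(np.array([.681,-.1875,.25])-st['tcp_pos'])).round(4))
E
```

```text
time: 3.6
tcp_pos: [0.6804, -0.1887, 0.3799]
eef_rot: [-0.046, -3.141, 0.0]
ft_force: [0.5, -0.7, 0.4]
gripper_width: 0.999
grasp_force: 0.0
[[-1.0, 0.029, -0.0], [0.029, 1.0, -0.0], [0.0, -0.0, -1.0]] [-0.455  0.605  0.951  1.917 -0.    -0.426]
[-0.0006  0.0012  0.1299]
```

To row units: 0.15 m is 0.1875, 0.12 m is 0.15.

```bash
echo '[{"finger_gap":0.7, "pos":[0, 0.0013, 0.05]}, {"finger_gap":0.7, "pos":[0, 0.0013, 0.1]}, {"finger_gap":0.7, "pos":[0, 0.0013, 0.15]}, {"finger_gap":0.7, "pos":[0, 0.0013, 0.1875]}, {"finger_gap":0.7, "pos":[0, 0.0013, 0.1875]}]' | python3 -m inch
python3 - <<'E'
from h import *
s=imaging.capture('side');t=imaging.capture('top')
a=cv2.resize(s['image'][110:220,240:360,::-1],None,fx=5,fy=5);b=cv2.resize(t['image'][140:250,280:340,::-1],None,fx=5,fy=5)
cv2.imwrite('pics/z2.png',np.hstack([a,b])[:, :800])
E
```

```text
time: 4.1
tcp_pos: [0.678, -0.1869, 0.2245]
eef_rot: [-0.053, -3.134, -0.005]
ft_force: [-0.6, 0.2, -0.4]
gripper_width: 0.702
grasp_force: 0.0
```

View pics/z2.png

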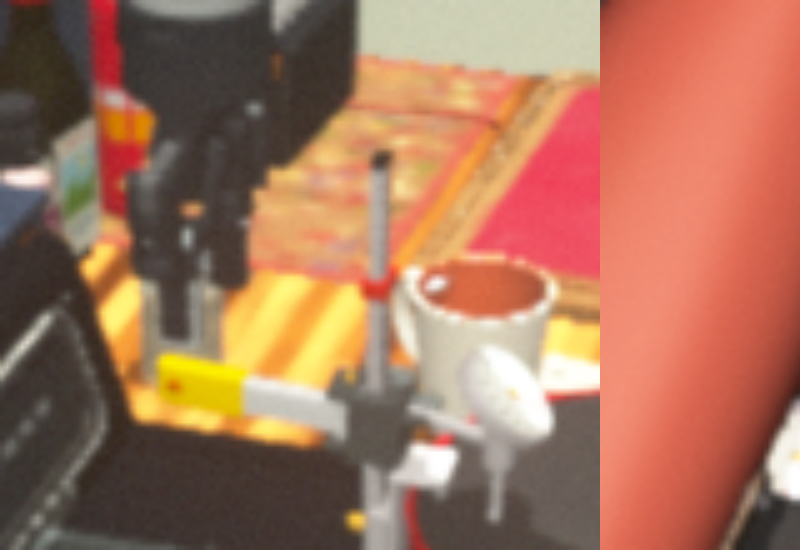

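The fingers straddle the blade, with near and far pads at crop columns ~165 and ~210 and the yellow blade between at (200,385). The arm blocks the top view, so only the side camera is usable now. Descending and closing.

To row units: 0.056 m is 0.07, 0.04 m is 0.05.

```bash
echo '[{"finger_gap":0.7, "pos":[0, 0, 0.025]}, {"finger_gap":0.7, "pos":[0, 0, 0.05]}, {"finger_gap":0.7, "pos":[0, 0, 0.07]}, {"finger_gap":0.7, "pos":[0, 0, 0.07]}]' | python3 -m inch; echo '[{"finger_gap":0}, {"finger_gap":0}, {"finger_gap":0}, {"finger_gap":0}, {"finger_gap":0}, {"finger_gap":0}]' | python3 -m inch 40
python3 - <<'E'
from h import *
s=imaging.capture('side')
print(monitor.sense()['joint_pos'])
cv2.imwrite('pics/z3.png',cv2.resize(s['image'][130:220,240:360,::-1],None,fx=6,fy=6))
E
```

```text
time: 4.6
tcp_pos: [0.68, -0.1878, 0.1732]
eef_rot: [-0.05, -3.14, -0.001]
ft_force: [-0.2, -1.0, 0.5]
gripper_width: 0.698
grasp_force: 0.0
time: 5.2
tcp_pos: [0.6809, -0.1868, 0.1753]
eef_rot: [0.048, 3.139, 0.002]
ft_force: [0.9, 5.6, 4.5]
gripper_width: 0.137
grasp_force: 38.2
[-0.45315291  0.4319369   0.34250556  1.48017076  0.00195251 -0.42255727]
```

View pics/z3.png

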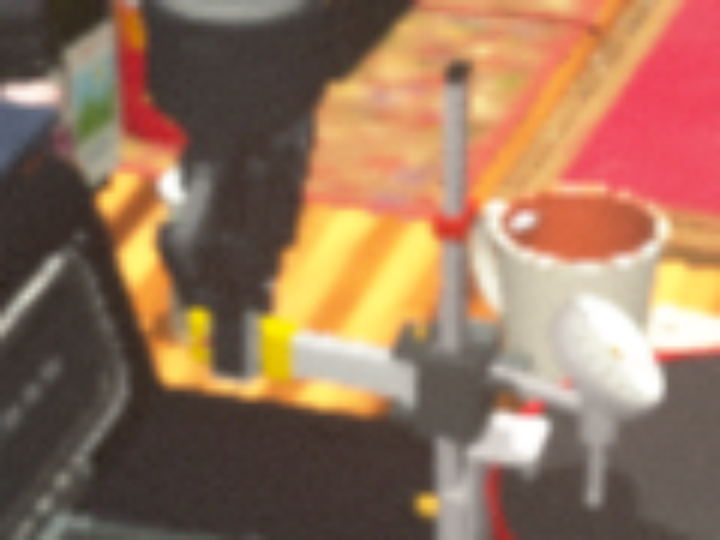

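The near finger grips the yellow blade's middle (crop (235,345)). The band is at crop row ~222 and the carriage's top face at ~340. Lifting 40 mm.

To row units: -0.04 m is -0.05, -0.035 m is -0.0438.

```bash
echo '[{"finger_gap":0, "pos":[0, 0, -0.0063]}, {"finger_gap":0, "pos":[0, 0, -0.015]}, {"finger_gap":0, "pos":[0, 0, -0.025]}, {"finger_gap":0, "pos":[0, 0, -0.035]}, {"finger_gap":0, "pos":[0, 0, -0.0438]}, {"finger_gap":0, "pos":[0, 0, -0.05]}, {"finger_gap":0, "pos":[0, 0, -0.05]}, {"finger_gap":0, "pos":[0, 0, -0.05]}]' | python3 -m inch
python3 - <<'E'
from h import *
s=imaging.capture('side')
for n in('carriage_top','mark_edge','lever_grip'): print(n,[(np.round(x['xy'],1).tolist(),round(x['p'],2)) for x in imaging.mark_of(n,'side')[:2]])
# edges of the band / carriage on the bar, predicted by height: near-side corner points
b=np.array([.590,-.187])
for z in (.22,.23,.24): print(z,[proj(s,[b[0]+dx,b[1]+dy,z]).round(1).tolist() for dx,dy in((-.0075,.0125),(.0075,.0125),(0,0))])
cv2.imwrite('pics/z4.png',cv2.resize(s['image'][150:200,280:340,::-1],None,fx=12,fy=12,interpolation=0))
E
```

```text
time: 6.05
tcp_pos: [0.6809, -0.1865, 0.2141]
eef_rot: [0.048, 3.14, 0.003]
ft_force: [3.0, 5.5, -2.5]
gripper_width: 0.14
grasp_force: 38.3
carriage_top [([314.6, 172.0], 0.98), ([315.6, 142.6], 0.69)]
mark_edge [([313.0, 168.9], 0.56)]
lever_grip [([277.4, 173.0], 0.68)]
0.22 [[315.7, 177.4], [309.8, 176.5], [314.2, 174.7]]
0.23 [[315.8, 173.8], [309.8, 172.9], [314.2, 171.0]]
0.24 [[315.8, 170.1], [309.8, 169.2], [314.2, 167.4]]
```

View pics/z4.png

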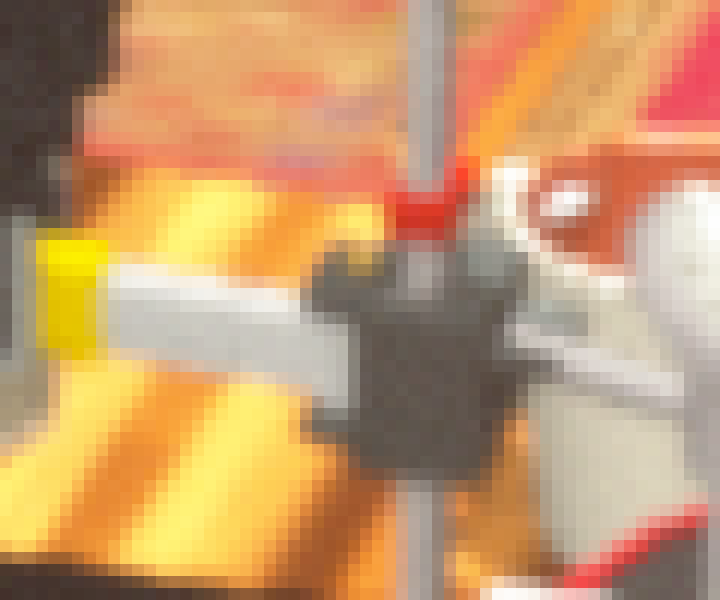

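The carriage top (bar exit at about row 174.8) is still below the band's lower front edge (row 169.6), leaving a gap of roughly 13 mm. I'll lift another 8 mm, then creep in while watching the force.

To row units: -0.008 m is -0.01, -0.006 m is -0.0075.

```bash
echo '[{"finger_gap":0, "pos":[0, 0, -0.0038]}, {"finger_gap":0, "pos":[0, 0, -0.0075]}, {"finger_gap":0, "pos":[0, 0, -0.01]}, {"finger_gap":0, "pos":[0, 0, -0.01]}]' | python3 -m inch; echo '[{"finger_gap":0, "pos":[0, 0, -0.0013]}, {"finger_gap":0, "pos":[0, 0, -0.0013]}]' | python3 -m inch; echo '[{"finger_gap":0, "pos":[0, 0, -0.0013]}, {"finger_gap":0, "pos":[0, 0, -0.0013]}]' | python3 -m inch
python3 - <<'E'
from h import *
s=imaging.capture('side')
for n in('carriage_top','mark_edge','lever_grip'): print(n,[(np.round(x['xy'],1).tolist(),round(x['p'],2)) for x in imaging.mark_of(n,'side')[:2]])
cv2.imwrite('pics/z5.png',cv2.resize(s['image'][150:200,280:340,::-1],None,fx=12,fy=12,interpolation=0))
E
```

```text
time: 6.65
tcp_pos: [0.6809, -0.1865, 0.2221]
eef_rot: [0.048, 3.14, 0.003]
ft_force: [3.3, 6.6, -2.7]
gripper_width: 0.138
grasp_force: 38.2
time: 6.85
tcp_pos: [0.6809, -0.1865, 0.2229]
eef_rot: [0.048, 3.14, 0.003]
ft_force: [4.3, 5.7, -3.3]
gripper_width: 0.139
grasp_force: 38.2
time: 7.05
tcp_pos: [0.6808, -0.1865, 0.2238]
eef_rot: [0.048, 3.14, 0.003]
ft_force: [4.4, 6.3, -3.5]
gripper_width: 0.136
grasp_force: 38.2
carriage_top [([313.0, 167.6], 0.91), ([227.8, 282.9], 0.64)]
mark_edge [([315.4, 165.6], 0.5)]
lever_grip [([278.2, 171.1], 0.64), ([365.4, 246.2], 0.3)]
```

View pics/z5.png

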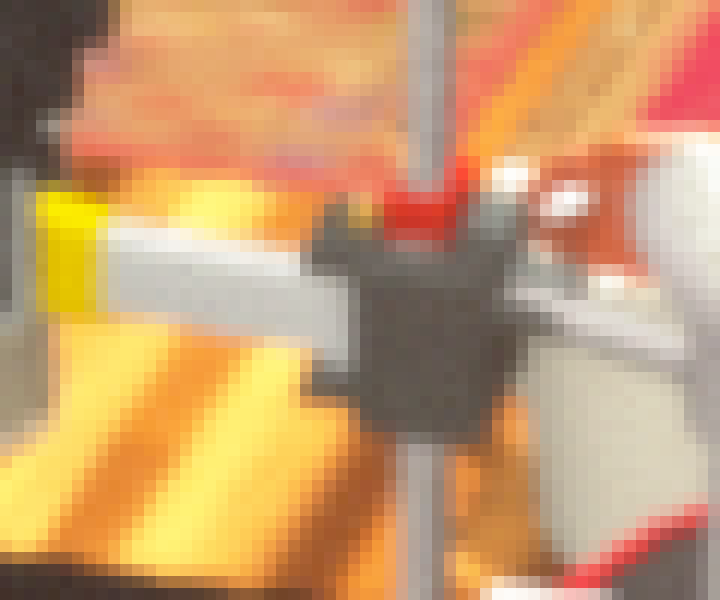

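The band's lower front edge is at row ~170 and the carriage's front top edge at ~172.9. Allowing for the carriage's depth, the gap is now about 5 mm, so I'll creep up another 3.5 mm.

To row units: -0.001 m is -0.0013.

```bash
for i in 1 2; do echo '[{"finger_gap":0, "pos":[0, 0, -0.0013]}, {"finger_gap":0, "pos":[0, 0, -0.0013]}, {"finger_gap":0, "pos":[0, 0, -0.0013]}]' | python3 -m inch | grep -E 'tcp|ft'; done;  echo '[{"finger_gap":0, "pos":[0, 0, -0.0019]}, {"finger_gap":0, "pos":[0, 0, -0.0019]}, {"finger_gap":0, "pos":[0, 0, -0.0019]}]' | python3 -m inch | grep -E 'tcp|ft'
python3 - <<'E'
from h import *
C=[];M=[]
im=0
for k in range(6):
    s=imaging.capture('side'); im=im+s['image'].astype(float)/6
    C+= [x['xy'][1] for x in imaging.mark_of('carriage_top','side')[:1]]
    M+= [x['xy'][1] for x in imaging.mark_of('mark_edge','side')[:1]]
print(np.round(C,1),np.round(M,1))
g=cv2.cvtColor(im.astype('uint8'),cv2.COLOR_RGB2HSV)
for r in range(160,180): print(r,im[r,314:317].mean(0).round(),end=' | ')
print(monitor.sense()['ft_force'])
E
```

```text
tcp_pos: [0.6808, -0.1865, 0.2248]
ft_force: [3.9, 5.7, -2.7]
tcp_pos: [0.6809, -0.1865, 0.2255]
ft_force: [4.0, 6.1, -4.7]
tcp_pos: [0.6808, -0.1865, 0.2268]
ft_force: [4.5, 5.7, -5.7]
[169.7 169.9 167.8 168.6 164.9 166.6] [165.8 141.4 164.5 165.5 172.  165.5]
160 [175. 162. 154.] | 161 [175. 160. 151.] | 162 [180. 161. 152.] | 163 [181. 157. 150.] | 164 [190. 151. 144.] | 165 [217. 121. 112.] | 166 [232.  75.  61.] | 167 [215.  54.  37.] | 168 [195.  57.  42.] | 169 [174.  77.  66.] | 170 [133. 103.  94.] | 171 [113. 106.  98.] | 172 [103.  94.  86.] | 173 [98. 88. 80.] | 174 [96. 86. 77.] | 175 [96. 86. 78.] | 176 [97. 86. 79.] | 177 [96. 86. 78.] | 178 [96. 86. 78.] | 179 [95. 85. 77.] | [ 4.35894292  5.54040766 -5.64327727]
```

The vertical force rose about 3 N as the carriage met the band, and the band's lower edge is still at row ~169.6, so the carriage is at the mark. Backing off 0.7 mm, holding, then starting the swing.

To row units: 0.0007 m is 0.0009.

```bash
echo '[{"finger_gap":0, "pos":[0, 0, 0.0009]}, {"finger_gap":0, "pos":[0, 0, 0.0009]}, {"finger_gap":0, "pos":[0, 0, 0.0009]}, {"finger_gap":0, "pos":[0, 0, 0.0009]}]' | python3 -m inch 60; echo '[{"finger_gap":0, "pos":[0, -0.0075, 0], "rot":[0, 0, 0.0119]}, {"finger_gap":0, "pos":[0, -0.0146, 0], "rot":[0, 0, 0.0239]}, {"finger_gap":0, "pos":[0.0013, -0.0219, 0], "rot":[0, 0, 0.0358]}, {"finger_gap":0, "pos":[0.0029, -0.029, 0], "rot":[0, 0, 0.0477]}, {"finger_gap":0, "pos":[0.0029, -0.029, 0], "rot":[0, 0, 0.0477]}]' | python3 -m inch
```

```text
time: 9.45
tcp_pos: [0.6809, -0.1861, 0.2265]
eef_rot: [0.048, 3.14, 0.004]
ft_force: [4.8, 7.7, -3.2]
gripper_width: 0.132
grasp_force: 58.2
time: 9.95
tcp_pos: [0.6767, -0.2097, 0.2261]
eef_rot: [-0.521, -3.096, -0.005]
ft_force: [-1.5, 8.1, -3.0]
gripper_width: 0.132
grasp_force: 60.4
```

To row units: -0.0343 m is -0.0429, -0.0232 m is -0.029, 0.45 rad is 0.0716.

```bash
echo '[{"finger_gap":0, "pos":[0, -0.0075, 0], "rot":[0, 0, 0.0119]}, {"finger_gap":0, "pos":[0.0004, -0.0146, 0], "rot":[0, 0, 0.0239]}, {"finger_gap":0, "pos":[0.0013, -0.0219, 0], "rot":[0, 0, 0.0358]}, {"finger_gap":0, "pos":[0.0029, -0.029, 0], "rot":[0, 0, 0.0477]}, {"finger_gap":0, "pos":[0.005, -0.036, 0], "rot":[0, 0, 0.0597]}, {"finger_gap":0, "pos":[0.0075, -0.0429, 0], "rot":[0, 0, 0.0716]}, {"finger_gap":0, "pos":[0.0075, -0.0429, 0], "rot":[0, 0, 0.0716]}]' | python3 -m inch
```

```text
time: 10.65
tcp_pos: [0.6597, -0.2386, 0.2258]
eef_rot: [-1.197, -2.9, -0.007]
ft_force: [-1.1, 15.3, -3.8]
gripper_width: 0.126
grasp_force: 60.0
```

To row units: -0.0232 m is -0.029, -0.0175 m is -0.0219, 0.3 rad is 0.0477.

```bash
echo '[{"finger_gap":0, "pos":[0.0009, -0.0075, 0], "rot":[0, 0, 0.0119]}, {"finger_gap":0, "pos":[0.0023, -0.0146, 0], "rot":[0, 0, 0.0239]}, {"finger_gap":0, "pos":[0.0031, -0.0219, 0], "rot":[0, 0, 0.0358]}, {"finger_gap":0, "pos":[0.0048, -0.029, 0], "rot":[0, 0, 0.0477]}, {"finger_gap":0, "pos":[0.0048, -0.029, 0], "rot":[0, 0, 0.0477]}]' | python3 -m inch
python3 - <<'E'
from h import *
s=imaging.capture('side')
for n in('carriage_top','mark_edge'): print(n,[(np.round(x['xy'],1).tolist(),round(x['p'],2)) for x in imaging.mark_of(n,'side')[:2]])
cv2.imwrite('pics/z6.png',cv2.resize(s['image'][140:200,270:350,::-1],None,fx=9,fy=9,interpolation=0))
E
```

```text
time: 11.15
tcp_pos: [0.6412, -0.2531, 0.2262]
eef_rot: [-1.618, -2.69, -0.005]
ft_force: [3.5, 11.6, -4.3]
gripper_width: 0.13
grasp_force: 59.8
carriage_top [([312.7, 166.8], 0.74), ([318.0, 138.8], 0.36)]
mark_edge [([313.8, 167.7], 0.61)]
```

View pics/z6.png

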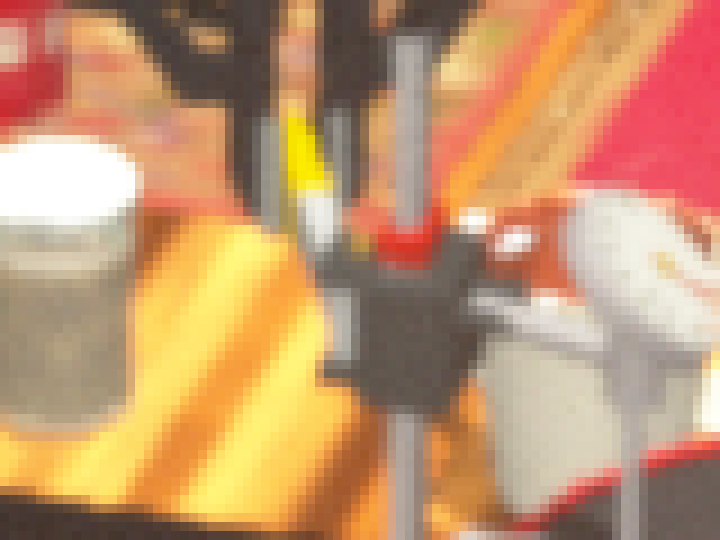

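The lever is about two-thirds shut, held between the pads at crop (305,160). The carriage top sits just under the band at crop rows ~265–280. Finishing the swing.

To row units: -0.0325 m is -0.0406, -0.0288 m is -0.036, 0.43 rad is 0.0684.

```bash
echo '[{"finger_gap":0, "pos":[0.0004, -0.0075, 0], "rot":[0, 0, 0.0119]}, {"finger_gap":0, "pos":[0.001, -0.0146, 0], "rot":[0, 0, 0.0239]}, {"finger_gap":0, "pos":[0.0019, -0.0219, 0], "rot":[0, 0, 0.0358]}, {"finger_gap":0, "pos":[0.0035, -0.029, 0], "rot":[0, 0, 0.0477]}, {"finger_gap":0, "pos":[0.0056, -0.036, 0], "rot":[0, 0, 0.0597]}, {"finger_gap":0, "pos":[0.0075, -0.0406, 0], "rot":[0, 0, 0.0684]}, {"finger_gap":0, "pos":[0.0075, -0.0406, 0], "rot":[0, 0, 0.0684]}, {"finger_gap":0, "pos":[0.0075, -0.0406, 0], "rot":[0, 0, 0.0684]}]' | python3 -m inch
```

```text
time: 12.1
tcp_pos: [0.6098, -0.2629, 0.2263]
eef_rot: [-2.15, -2.286, -0.004]
ft_force: [0.4, 10.3, -2.5]
gripper_width: 0.128
grasp_force: 58.9
```

To row units: -0.002 m is -0.0025, 0.025 rad is 0.004.

```bash
echo '[{"finger_gap":0, "pos":[0, -0.0025, 0], "rot":[0, 0, 0.004]}, {"finger_gap":0, "pos":[0, -0.0025, 0], "rot":[0, 0, 0.004]}]' | python3 -m inch|grep -E 'tcp|ft|rot';echo '[{"finger_gap":0, "pos":[0, -0.0025, 0], "rot":[0, 0, 0.004]}, {"finger_gap":0, "pos":[0, -0.0025, 0], "rot":[0, 0, 0.004]}]' | python3 -m inch|grep -E 'tcp|ft|rot'; echo '[{"finger_gap":0, "pos":[0, -0.0025, 0], "rot":[0, 0, 0.0032]}, {"finger_gap":0, "pos":[0, -0.0025, 0], "rot":[0, 0, 0.0032]}, {"finger_gap":0, "pos":[0, -0.0025, 0], "rot":[0, 0, 0.0032]}]' | python3 -m inch
```

```text
tcp_pos: [0.6084, -0.2631, 0.2264]
eef_rot: [-2.18, -2.259, -0.005]
ft_force: [3.4, 10.2, -3.2]
tcp_pos: [0.6076, -0.2631, 0.2266]
eef_rot: [-2.208, -2.235, -0.008]
ft_force: [11.3, 10.5, -5.1]
time: 12.8
tcp_pos: [0.6069, -0.2631, 0.2267]
eef_rot: [2.227, 2.213, 0.01]
ft_force: [17.7, 9.3, -7.7]
gripper_width: 0.127
grasp_force: 60.2
```

The force is climbing and the lever no longer moves, so it is on its stop. One last check.

To row units: 0.001 m is 0.0013, 0.0003 m is 0.0004.

```bash
echo '[{"finger_gap":0, "pos":[0, 0.0013, 0.0004]}, {"finger_gap":0, "pos":[0, 0.0013, 0.0004]}, {"finger_gap":0, "pos":[0, 0.0013, 0.0004]}]' | python3 -m inch
python3 - <<'E'
from h import *
s=imaging.capture('side');t=imaging.capture('top')
a=cv2.resize(s['image'][130:200,280:350,::-1],None,fx=8,fy=8,interpolation=0)
cv2.imwrite('pics/z7.png',a)
for n in('carriage_top','mark_edge'): print(n,[(np.round(x['xy'],1).tolist(),round(x['p'],2)) for x in imaging.mark_of(n,'side')[:2]])
im=s['image'].astype(float)
for r in range(164,176): print(r,im[r,314:317].mean(0).round(),end=' | ')
E
```

```text
time: 13.1
tcp_pos: [0.6072, -0.2631, 0.2266]
eef_rot: [2.227, 2.214, 0.009]
ft_force: [12.9, 10.0, -4.6]
gripper_width: 0.123
grasp_force: 61.4
carriage_top [([314.2, 167.9], 0.92)]
mark_edge [([314.2, 165.3], 0.58)]
164 [189. 151. 145.] | 165 [219. 122. 115.] | 166 [232.  75.  62.] | 167 [214.  52.  36.] | 168 [197.  61.  46.] | 169 [177.  83.  72.] | 170 [137. 106.  99.] | 171 [116. 107.  99.] | 172 [103.  96.  87.] | 173 [98. 88. 79.] | 174 [95. 85. 76.] | 175 [98. 87. 80.] |
```

View pics/z7.png

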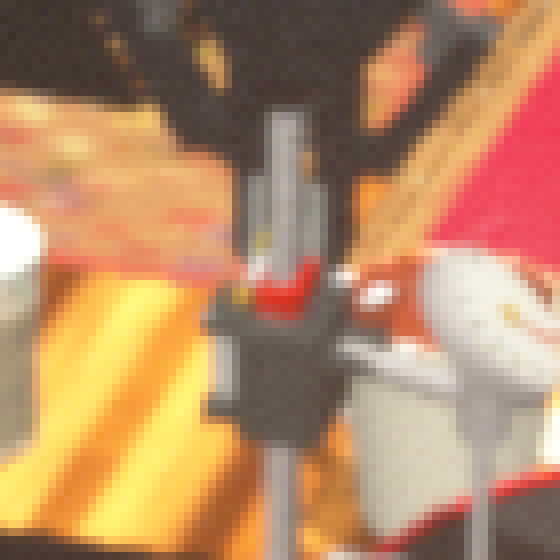

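The lever is shut behind the bar, held between the pads (crop (285,220)). The carriage sits directly under the band, and the band's edge rows match the earlier ones. Handing in.

```bash
python3 -c "
from rig import workorder
print(workorder.finish_job())"
```

```text
the job is handed in; nothing more can be done
None
```

I lifted the carriage to the red band, swung the cam lever shut against its stop and handed the job in while still gripping it at about 60 N. The last picture shows the carriage directly under the band and the band unmoved; no verdict came back from the hand-in.

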